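Click the fan tray home in an opened inverter

ROBOT

A 7-joint arm with a two-finger parallel gripper is mounted at the origin on the work surface. World frame = base frame: x ahead of the robot, y to its left, z up, the work surface at z = 0. Lengths are in m, angles in rad, forces in N, time in s.
With the tool pointing down it reaches from about 0.4 to 0.85 m from the base axis. Payload 4.5 kg.
Tool frame: the origin (TCP) lies midway between the tips of the shut fingers; the grasp point (between the pads) lies 19 mm behind it (r.hold_point_z is the distance from the TCP to the grasp point, in m); z points along the fingers, y is the direction in which the jaws open and shut (so a half turn about z gives the same grasp; the last joint's range is limited). The gripper opens to 88 mm and grips with 3 to 60 N. Pads are 18 mm wide; open, the fingers measure 123 mm over their backs; the gripper's body (75 mm by 187 mm) begins 45 mm behind the grasp point.
Start: joints at [1.329, 0.689, -0.195, 1.565, 0.157, 0.902, -0.215], TCP at [0.17, -0.601, 0.239] pointing down, gripper open.
Joint ranges: [-3.01, 3.01], [-0.46, 2.08], [-1.47, 1.51], [0.13, 2.56], [-1, 4.14], [0.04, 2.09], [-2.66, 2.66]. Speed limits (rad/s): [2.57, 2.57, 3.14, 3.14, 3.14, 3.14, 3.14].

INTERFACE

Orientations are given as a unit quaternion [x, y, z, w].
In Python, from plant import r gives the robot as it stands. The module is installed in compiled form; this text tells all that it offers.
- The arm moves only by the tool move_arm, never from a script. Its arguments are lists of equal length, an entry for each row: "turn": the turn, a rotation vector about the tool's x, y, z in units of 2 pi rad (1.0 is 2 pi rad), a list of three; "dp": the shift along the tool's x, y, z in units of 2.5 cm (1.0 is 2.5 cm), a list of three; "jaw": the closure, from -1 (fully open) to 1 (shut), so that 0 is half open. In form: {"turn": [[wx, wy, wz], ...], "dp": [[x, y, z], ...], "jaw": [jaw, ...]}. A call has 1 to 10 rows; each row shifts and turns the commanded pose from where the row before left it, along the tool's axes as they then stand; what a row does not reach is not made up. A row lasts 1/12 s, in which the tool goes at most 41.7 mm and 7.16 degrees, less where a joint would pass 70% of its speed; a pose out of reach is approached as far as the arm can. A call with a number of a shift or a turn outside -1 to 1 is refused whole. A call with a gripper value outside its range is refused whole. The fingers move at their own pace and stop on an object; "newtons" is the grip in N (left out, the last holds). Time passes only in rows, so rows that do not move let the fingers close. It gives the time, the measured TCP pose, the force and the opening at its end, in the units of the state.
- r.get_state(): the state, without advancing time (a new reading comes with each control period).
- r.snapshot(name): name is "side" or "top" or "wrist"; returns a dict with "frame" (400x640x3 uint8, blue, green, red), "mtx" (3x3 intrinsics, pixels), "origin" and "orientation" of the camera in the world; the wrist camera has in their place "tool_from_camera" (4x4, takes a point from camera to tool coordinates, whose origin is the TCP and whose axes are the flange's). Camera axes: x right, y up, looking along -z (the intrinsics and any distortion apply to the point x, -y, -z); pixel columns grow to the right and rows downward; lengths in m; the calibration is good to about 2 mm. A picture is of the moment at which its call begins: read the wrist's pose just before it. There is no depth.
- r.finish_job(): hands the job in, once; it reports no verdict.
The state is a dict: "clock": time; "q": joint angles; "qd": joint speeds; "joint_torque": joint torques, N m; "tool_pos": TCP position; "eef_rot": TCP orientation; "contact_force": force on the tool from outside, world axes, zero at the start; "moment": the same for the moment, N m; "opening": opening from 0.0 (shut) to 1.0 (fully open).
Only numpy, scipy, OpenCV 4.12 (cv2) and the standard library are available. Lean on these libraries where they do the work, as an engineer would, in place of code of your own. Each camera call takes 0.05 s, during which the arm holds its last target.

TASK

The inverter on the bench needs its fan tray back. Lay the loose tray on the sill with its nose squarely in the mouth of the fan bay, then push on its front plate until the tray clicks past the ball catch and the plate sits flush against the inverter's front. Leave it there and leave the other things on the bench where they are.

Things in the scene. Friction and masses are not known exactly. Their poses are not given: they have to be found in the camera images.
- inverter: Fixed bare-metal inverter chassis, cover off, 250 deep (x) by 270 wide (y), front panel and sides 60 mm high, a fan bay in the middle of its front. Origin: middle of the bay's mouth, in the plane of the front's outer face, at bench level; x points horizontally into the bay, y to the left seen from the front, z up. The base is a 4 mm sheet (top z = 4 mm), the floor of the bay too.
- bay_mouth (a point): Middle of the bay's mouth on its floor, 4 mm above the bench (axes as the inverter's). The floor sticks out in front as a sill, x = -47 to 0, 96 mm wide. Mouth 80 mm wide at x = 0, its sides closing in to a 60.5 mm wide guide from x = 22 to 153. Over the guide, lips reach in to 23 mm from the middle, their underside 43 mm above the floor; otherwise the bay is open above.
- tray_home (a point): Where the tray's origin (middle of its underside) lies when the tray is home: 72 mm inside the mouth, on the bay's floor, 4 mm above the bench; the tray's axes then run as the inverter's. Sideways it has about 1 mm of play either way.
- fan_tray: Loose sheet-metal fan tray, 0.25 to 0.47 kg, 150 mm long (x), body 58 wide (y), 40 high, three 40 mm fans in a row on top. Origin: middle of the underside; x to the nose (+75 mm, the last 18 mm tapering to 44 wide, and a 4 mm plug beyond), z up. Sides flat, but for the upright slot at x = 20 mm. Starts on the bench, fans up, nose roughly away from the robot, left or right of the bay.
- tray_slot (a point): The slot for the ball catch in the left (+y) side of the tray: upright, full height, 16 mm wide (x = 12 to 28 mm from the tray's middle), 7 mm deep. The point lies in the plane of the side, 20 mm above the underside.
- plate_face (a point): Middle of the outer face of the tray's grey front plate, 75 mm behind the tray's middle and 25 mm above its underside: where to push. The plate is 3 mm thick, 92 mm wide, from 1.5 to 51.5 mm above the underside, with a 34 mm wide tab above its middle up to 63 mm.
- catch_ball (a joint): Sprung steel ball (16 mm) in the bay's left wall: how far it is pushed back, in m. 0 standing out fully (6 mm into the bay); 0.002 to 0.0065 while the tray's side slides past; near 0 again once it has snapped into the tray's slot, in the last 10 mm before home. To push the tray over it takes about 5 to 15 N, then a few N (nylon-lined guide) until the plate stops hard on the front.
- ball_place (a point): Where the ball comes through the bay's left wall: 92 mm into the bay, 24 mm above the bench.
- meter: Bystander: hand-held meter in a red holster, 180 by 86 by 42 mm, lying on the bench, on the other side from the tray. Origin: middle of its underside, x along its length.
- capacitor: Bystander: blue can capacitor standing upright, 50 mm diameter, 101 mm high. Origin: centre of its underside.
- solder_reel: Bystander: grey solder reel standing on its flange, 60 mm diameter, 50 mm high. Origin: centre of its underside.
- screwdriver: Bystander: screwdriver lying on the bench, 200 mm long. Origin: under its middle.

How it is judged:
On the way, in this order (a step that is already met when the one before it is completed fails the run):
1. the tray's nose is in the mouth of the bay, the tray level and in line with it (x of fan_tray in the frame of inverter above -0.065 m and y of fan_tray in the frame of inverter between -0.01 and 0.01 m and z of fan_tray in the frame of inverter below 0.01 m and angle between the x axis of fan_tray and the x axis of inverter, either way round below 0.15 rad), for 0.1 s.
2. the tray's side has pushed the ball back (value of joint catch_ball above 0.0022 m and x of fan_tray in the frame of inverter above 0.005 m and contact force between fan_tray and catch_ball above 0.5 N), for 0.05 s.
At the end, for the whole second after the job is handed in: The tray is at rest fully home in the bay: its front plate flush against the chassis front within 2.5 mm, the tray level, in line with the bay (0.06 rad, 4 mm sideways), and the ball dropped into its slot (pushed back less than 2 mm) (x of fan_tray in the frame of inverter between 0.0695 and 0.0745 m and y of fan_tray in the frame of inverter between -0.004 and 0.004 m and z of fan_tray in the frame of inverter between 0.001 and 0.007 m and angle between the x axis of fan_tray and the x axis of inverter, either way round below 0.06 rad and angle between fan_tray's own z axis and vertical below 0.06 rad and value of joint catch_ball below 0.002 m and linear speed of fan_tray below 0.01 m/s); the robot touches nothing.
It fails at once if a bystander (meter, capacitor, solder reel, screwdriver) is moved more than 30 mm (distance of any of meter, capacitor, solder_reel, screwdriver from where it was at the start of the episode above 0.03 m).
It fails at once if the capacitor or the reel is tipped over (angle between any of capacitor, solder_reel's own z axis and vertical above 0.6 rad).
It also fails if it takes over 54 s, if anything falls off the work surface, if the arm or the gripper's body presses on something with over 40 N, if the wrist force passes 120 N, or if a joint passes its speed limit or range.

## Working session

There is one attempt and no reset: what is moved stays moved. The work goes in short steps, Python scripts to look and compute and a tool call to move; the robot and the scene stay as the last step left them, time stands still between calls to the robot, and variables do not carry over. Pictures are saved under pics/ and viewed, and the job is handed in when it is done.

Besides the shell and the picture viewer there is one more tool, called after ">>>" as a command line: name --argument value ..., lists and objects as JSON in quotes. move_arm: Moves the arm, as the interface text tells. Shifts and turns lie within -1 to 1; 1 stands for 2.5 cm of shift or 2 pi rad of turn. Its arguments: {"type":"object","properties":{"turn":{"type":"array","items":{"type":"array","items":{"type":"number","minimum":-1,"maximum":1}}},"dp":{"type":"array","items":{"type":"array","items":{"type":"number","minimum":-1,"maximum":1}}},"jaw":{"type":"array","items":{"type":"number"}},"newtons":{"type":"number"}},"required":["turn","dp","jaw"]}

```bash
mkdir -p pics; ls
cat > h.py <<'E'
import numpy as np, cv2, json, pickle
from scipy.spatial.transform import Rotation as R
from plant import r
def snap(name,fn):
    st=r.get_state(); s=r.snapshot(name); cv2.imwrite('pics/'+fn+'.png',s['frame'])
    s['tcp']=np.array(st['tool_pos']); s['rot']=np.array(st['eef_rot'])
    pickle.dump(s,open('pics/'+fn+'.pkl','wb')); return s
def cam(s):
    if 'origin' in s:
        o=np.array(s['origin']); q=np.array(s['orientation'])
        M=R.from_quat(q).as_matrix() if q.size==4 else q.reshape(3,3)
        return o,M
    T=np.array(s['tool_from_camera']); Rt=R.from_quat(s['rot']).as_matrix()
    return Rt@T[:3,3]+s['tcp'], Rt@T[:3,:3]
def ray(s,u,v):
    o,M=cam(s); d=np.linalg.inv(np.array(s['mtx']))@[u,v,1]
    d=M@(d*[1,-1,-1]); return o,d/np.linalg.norm(d)
def on(s,u,v,z):
    o,d=ray(s,u,v); return o+d*(z-o[2])/d[2]
def proj(s,p):
    o,M=cam(s); c=M.T@(np.array(p)-o); c=c*[1,-1,-1]; x=np.array(s['mtx'])@c; return x[:2]/x[2]
def tri(a,b):
    (o1,d1),(o2,d2)=a,b
    A=np.stack([d1,-d2],1); t=np.linalg.lstsq(A,o2-o1,rcond=None)[0]
    p,q=o1+d1*t[0],o2+d2*t[1]; return (p+q)/2,np.linalg.norm(p-q)
def load(fn): return pickle.load(open('pics/'+fn+'.pkl','rb'))
E
python3 - <<'E'
from h import *
print(r.get_state(), r.hold_point_z)
for n in ['side','top','wrist']:
    s=snap(n,n+'0'); print(n,{k:v for k,v in s.items() if k!='frame'})
E
```

```text
pics
{'clock': 0.0, 'q': array([ 1.32880458,  0.68995504, -0.19453781,  1.56633987,  0.15731029,
        0.90246754, -0.21508723]), 'qd': array([ 0.00011939,  0.00078968,  0.0018189 ,  0.0004519 , -0.00087635,
        0.000321  ,  0.00047525]), 'joint_torque': array([-1.00458747e-03, -5.27562439e+01, -1.26698121e+00, -1.53428024e+01,
       -5.26273577e-02,  6.56740231e-03,  1.36964923e-04]), 'tool_pos': array([ 0.1699886 , -0.60079567,  0.23792979]), 'eef_rot': array([ 9.90498682e-01,  1.37519352e-01, -1.81462111e-04, -8.69165594e-04]), 'contact_force': array([ 0.60276276, -0.75614922, -0.56064817]), 'moment': array([ 0.02722463, -0.03375373, -0.00065803]), 'opening': 1.0000933260566467} 0.0187
side {'mtx': array([[365.92925734,   0.        , 324.12249027],
       [  0.        , 365.92925734, 199.87768851],
       [  0.        ,   0.        ,   1.        ]]), 'origin': array([0.23545586, 0.68371099, 0.57306242]), 'orientation': array([-0.08836697,  0.44641792,  0.87204369, -0.18011699]), 'tcp': array([ 0.1699886 , -0.60079567,  0.23792979]), 'rot': array([ 9.90498682e-01,  1.3751935
[... 449 characters left out ...]
265755e-04, -8.69695240e-04])}
wrist {'mtx': array([[315.58890745,   0.        , 321.68032181],
       [  0.        , 315.58890745, 196.46813105],
       [  0.        ,   0.        ,   1.        ]]), 'tool_from_camera': array([[-1.53098581e-05,  9.63112716e-01,  2.69098300e-01,
         6.94612568e-02],
       [ 9.99999870e-01, -1.22434213e-04,  4.95089725e-04,
        -7.16934897e-04],
       [ 5.09774048e-04,  2.69098273e-01, -9.63112589e-01,
        -1.45685030e-01],
       [ 0.00000000e+00,  0.00000000e+00,  0.00000000e+00,
         1.00000000e+00]]), 'tcp': array([ 0.17002076, -0.60084648,  0.23800741]), 'rot': array([ 9.90501893e-01,  1.37496643e-01, -1.65641871e-04, -8.03359796e-04])}
```

View pics/top0.png

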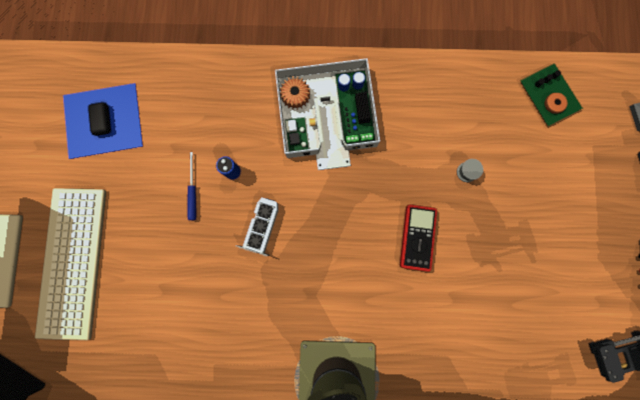

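View pics/side0.png

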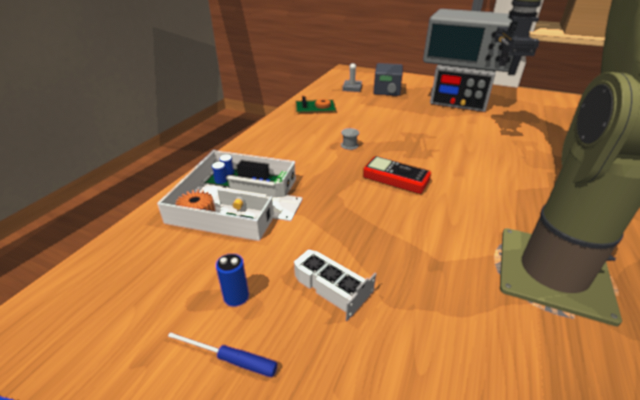

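The top view shows the tray at about (260,226) with its nose up. The inverter is at (328,108), its sill at (333,160), the capacitor at (228,167), the screwdriver at (191,190), and the meter at (420,238). I'll make a rough estimate, then bring the wrist camera closer.

Run:
```python
from h import *
s=load('top0')
im=s['frame'][50:280,180:400]; cv2.imwrite('pics/topz.png',cv2.resize(im,None,fx=2.6,fy=2.6,interpolation=cv2.INTER_CUBIC))
for n,u,v,z in [('nose',267,201,.04),('plate',258,250,.05),('sillL',319,167,.004),('sillR',349,165,.004),('frL',286,156,.06),('frR',382,146,.06),('bkL',277,69,.06),('bkR',369,59,.06),('cap',228,160,.1),('capfoot',232,178,0),('sdtip',192,154,0.005),('sdend',192,219,0.01),('meter',420,238,.04)]:
    print(n,on(s,u,v,z).round(3))
```

```text
nose [0.484 0.208 0.04 ]
plate [0.346 0.226 0.05 ]
sillL [0.592 0.066 0.004]
sillR [ 0.6   -0.022  0.004]
frL [0.61  0.158 0.06 ]
frR [ 0.645 -0.111  0.06 ]
bkL [0.867 0.194 0.06 ]
bkR [ 0.904 -0.072  0.06 ]
cap [0.586 0.31  0.1  ]
capfoot [0.554 0.321 0.   ]
sdtip [0.622 0.442 0.005]
sdend [0.43  0.426 0.01 ]
meter [ 0.391 -0.221  0.04 ]
```

View pics/topz.png

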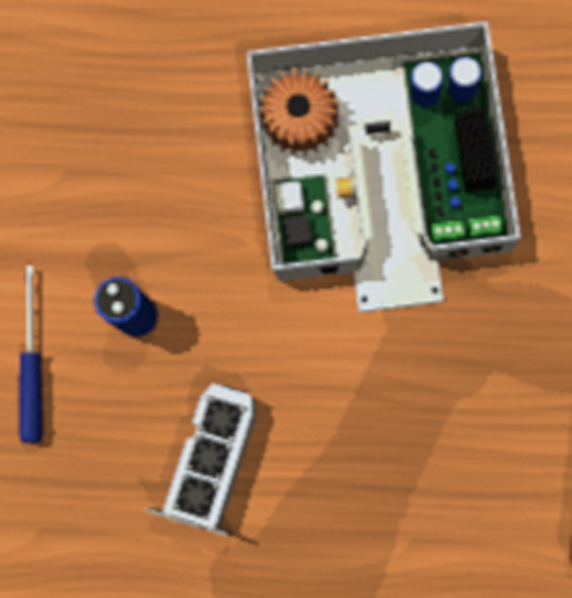

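View pics/wrist0.png

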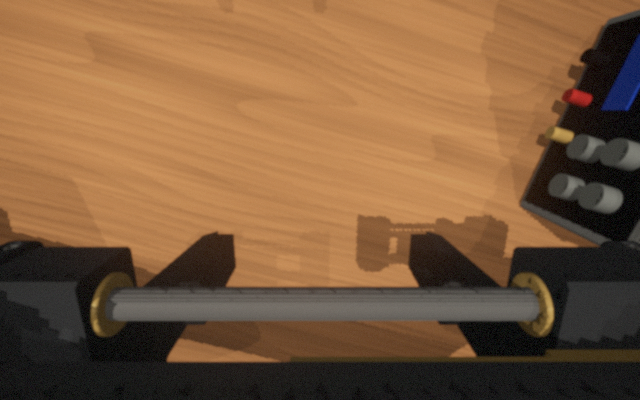

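>>> move_arm --turn '[[0, 0, 0], [0, 0, 0], [0, 0, 0], [0, 0, 0], [0, 0, 0], [0, 0, 0], [0, 0, 0], [0, 0, 0], [0, 0, 0], [0, 0, 0]]' --dp '[[1, -0.36, 0], [1, -0.36, 0], [1, -0.36, 0], [1, -0.36, 0], [1, -0.36, 0], [1, -0.36, 0], [1, -0.36, 0], [1, -0.36, 0], [1, -0.36, 0], [1, -0.36, 0]]' --jaw '[-1, -1, -1, -1, -1, -1, -1, -1, -1, -1]'

```text
clock: 0.98
tool_pos: [0.3871, -0.4457, 0.2385]
eef_rot: [0.991, 0.138, -0.0, -0.0]
contact_force: [0.7, -0.0, -0.4]
opening: 0.998
```

>>> move_arm --turn '[[0, 0, 0], [0, 0, 0.01], [0, 0, 0.01], [0, 0, 0.01], [0, 0, 0.01], [0, 0, 0.01], [0, 0, 0.01], [0, 0, 0.01], [0, 0, 0], [0, 0, 0]]' --dp '[[0.6, -0.8, 0], [0.5, -1, 0], [0.42, -1, 0], [0.42, -1, 0], [0.42, -1, 0], [0.42, -1, 0], [0.3, -1, 0], [0.2, -1, 0], [0.1, -1, 0], [0.1, -1, 0]]' --jaw '[-1, -1, -1, -1, -1, -1, -1, -1, -1, -1]'

```text
clock: 1.82
tool_pos: [0.4594, -0.193, 0.2386]
eef_rot: [0.997, -0.082, -0.0, 0.0]
contact_force: [0.3, -1.0, 0.5]
opening: 1.006
```

>>> move_arm --turn '[[0, 0, 0], [0, 0, 0], [0, 0, 0], [0, 0, 0], [0, 0, 0], [0, 0, 0], [0, 0, 0], [0, 0, 0], [0, 0, 0], [0, 0, 0]]' --dp '[[0, -1, 0], [0, -1, 0], [0, -1, 0], [0, -1, 0], [0, -1, 0], [0, -1, 0], [0, -1, 0], [0, -1, 0], [0, -1, 0], [0, -1, 0]]' --jaw '[-1, -1, -1, -1, -1, -1, -1, -1, -1, -1]'

```text
clock: 2.65
tool_pos: [0.5, 0.0536, 0.2386]
eef_rot: [0.997, -0.082, -0.0, 0.0]
contact_force: [0.6, -0.6, -0.0]
opening: 1.003
```

Run:
```python
from h import *
s=snap('wrist','w1'); print(r.get_state())
```

```text
{'clock': 2.7, 'q': array([-0.22074442,  0.53117772,  0.01935972,  1.93153456, -0.02283307,
        0.67698666, -1.91309348]), 'qd': array([ 0.04115815, -0.00788274, -0.02116668,  0.01391385,  0.00141184,
       -0.01547672,  0.09769091]), 'joint_torque': array([  8.17521572, -44.17544961,   7.44399011, -10.32548368,
         0.97224422,   0.50728764,  -0.15600898]), 'tool_pos': array([0.50104482, 0.0603354 , 0.23855993]), 'eef_rot': array([ 9.96955737e-01, -7.79300875e-02,  3.83968054e-04, -2.45216496e-03]), 'contact_force': array([ 1.91488541,  4.8517605 , -0.99840683]), 'moment': array([ 0.34391323, -0.03738135,  0.07792202]), 'opening': 1.0007064734459912}
```

View pics/w1.png

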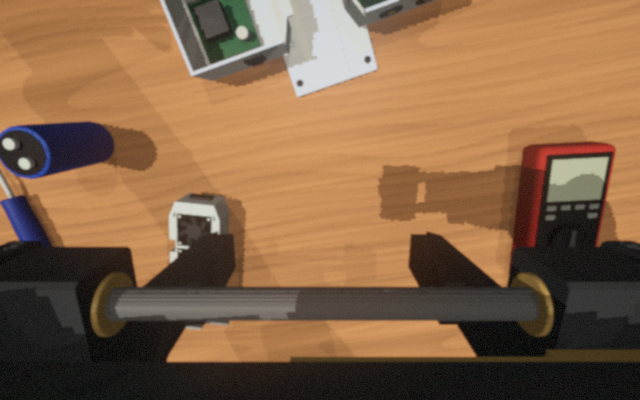

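>>> move_arm --turn '[[0, 0, 0], [0, 0, 0], [0, 0, 0], [0, 0, 0], [0, 0, 0], [0, 0, 0], [0, 0, 0], [0, 0, 0], [0, 0, 0]]' --dp '[[-0.72, -0.28, -0.4], [-0.72, -0.28, -0.4], [-0.72, -0.28, -0.4], [-0.72, -0.28, -0.4], [-0.72, -0.28, -0.4], [-0.72, -0.28, -0.4], [0, 0, 0], [0, 0, 0], [0, 0, 0]]' --jaw '[-1, -1, -1, -1, -1, -1, -1, -1, -1]'

```text
clock: 3.45
tool_pos: [0.401, 0.111, 0.2985]
eef_rot: [0.997, -0.082, 0.0, 0.0]
contact_force: [-0.1, -0.4, 0.8]
opening: 0.999
```

Run:
```python
from h import *
s=snap('wrist','w2'); print(r.get_state()['q'],s['tcp'],s['rot'])
```

```text
[-0.40663823  0.32951477  0.03561959  2.07781977 -0.01639834  0.73462647
 -2.0966993 ] [0.40104401 0.11095094 0.29854769] [ 9.96621786e-01 -8.21273612e-02  3.11570148e-04  1.25821873e-04]
```

View pics/w2.png

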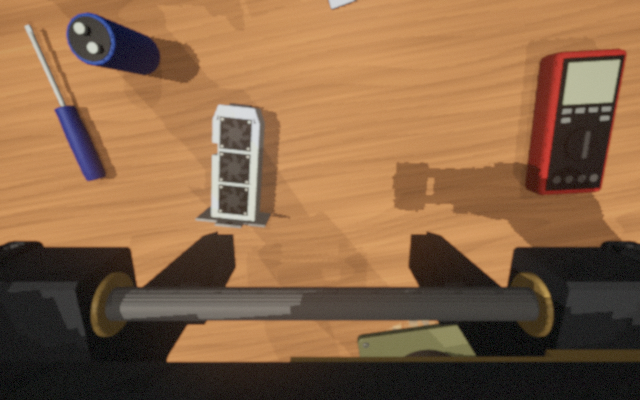

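>>> move_arm --turn '[[0, 0, 0], [0, 0, 0], [0, 0, 0], [0, 0, 0], [0, 0, 0], [0, 0, 0], [0, 0, 0], [0, 0, 0], [0, 0, 0]]' --dp '[[1, 0.1, -0.4], [1, 0.1, -0.4], [1, 0.1, -0.4], [1, 0.1, -0.4], [1, 0.1, -0.4], [1, 0.1, -0.4], [0, 0, 0], [0, 0, 0], [0, 0, 0]]' --jaw '[-1, -1, -1, -1, -1, -1, -1, -1, -1]'

```text
clock: 4.25
tool_pos: [0.5454, 0.0716, 0.3575]
eef_rot: [0.997, -0.082, -0.001, 0.0]
contact_force: [-1.0, 0.2, 0.4]
opening: 1.001
```

Run:
```python
from h import *
s=snap('wrist','w3'); print(r.get_state()['q'],s['tcp'],s['rot'])
im=load('w2')['frame'][80:250,170:310]; cv2.imwrite('pics/w2z.png',cv2.resize(im,None,fx=4,fy=4,interpolation=cv2.INTER_CUBIC)[:600])
```

```text
[-0.25215423  0.45661155  0.0592678   1.62912908 -0.03014133  1.05929055
 -1.91898729] [0.54536184 0.07159518 0.35753279] [ 9.96603987e-01 -8.23340838e-02 -1.21831141e-03  3.26899909e-04]
```

View pics/w3.png

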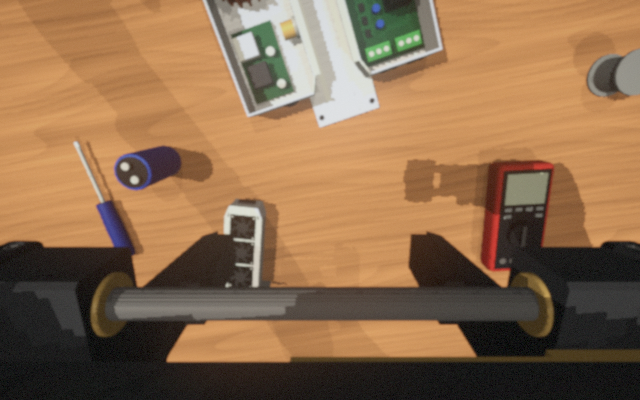

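View pics/w2z.png

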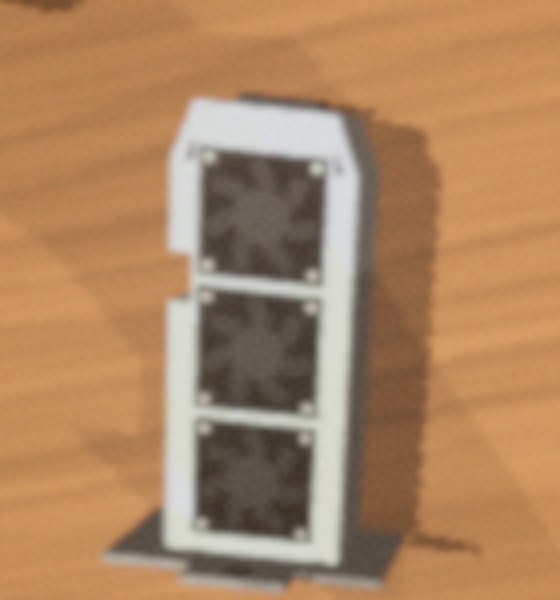

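w2 shows the whole tray: body corners near (212,119), (260,123), (211,217) and (255,220). w3 shows the sill's front corners at about (320,126) and (379,107), and the front's top-left corner at (249,114). I'll zoom in for precise pixels.

Run:
```python
from h import *
f=load('w3')['frame']
cv2.imwrite('pics/w3a.png',cv2.resize(f[0:135,230:450],None,fx=3.6,fy=3.6,interpolation=cv2.INTER_CUBIC))
cv2.imwrite('pics/w3b.png',cv2.resize(f[190:290,205:285],None,fx=5,fy=5,interpolation=cv2.INTER_CUBIC))
f=load('top0')['frame']
cv2.imwrite('pics/t0b.png',cv2.resize(f[190:265,230:290],None,fx=7,fy=7,interpolation=cv2.INTER_CUBIC))
```

```text
(no output)
```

View pics/w3a.png

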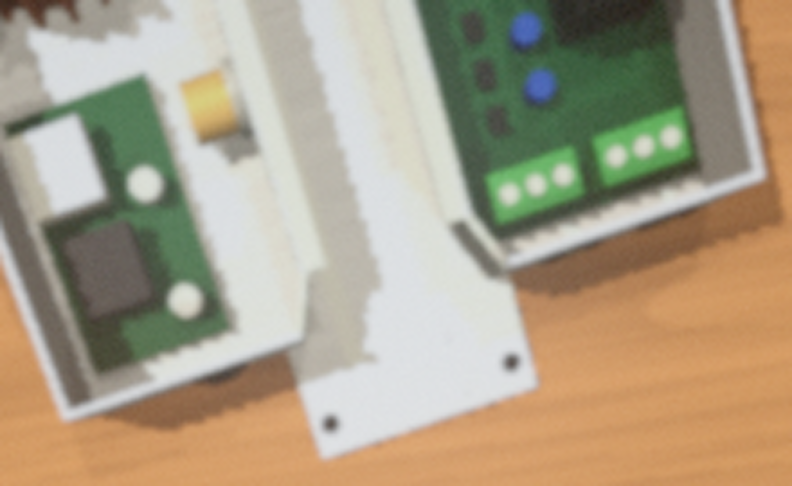

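View pics/w3b.png

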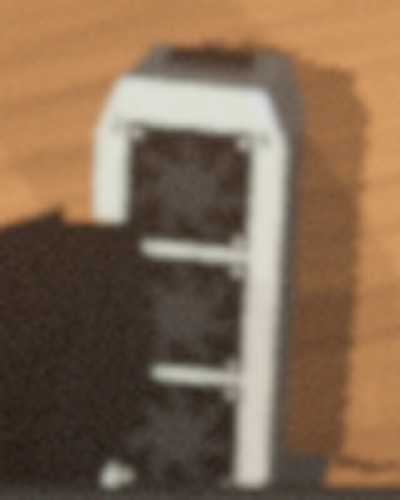

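View pics/t0b.png

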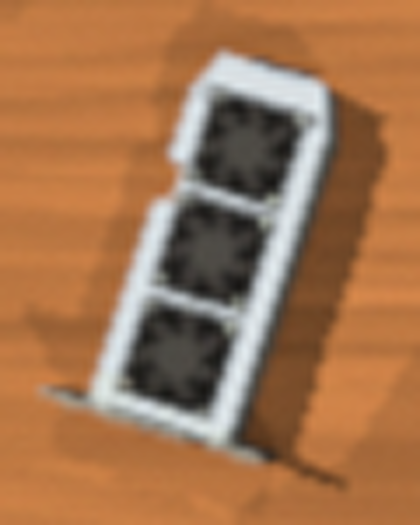

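```bash
cat > m.py <<'E'
from h import *
P=lambda x,y,f,ox,oy:((x+.5)/f-.5+ox,(y+.5)/f-.5+oy)
w2,w3,t,w1=load('w2'),load('w3'),load('top0'),load('w1')
A=lambda x,y:P(x,y,4,170,80); B=lambda x,y:P(x,y,5,205,190); C=lambda x,y:P(x,y,7,230,190); D=lambda x,y:P(x,y,3.6,230,0)
pts={'noseL':(A(192,99),B(122,78),C(222,52)),'noseR':(A(337,112),B(268,92),C(330,85)),'tapL':(A(170,155),B(97,130),None),'tapR':(A(360,172),B(287,143),None),
'rearL':(A(165,548),None,C(95,405)),'rearR':(A(340,562),None,C(235,440))}
for k,(a,b,c) in pts.items():
    print(k,on(w2,*a,.04).round(4),'w3',on(w3,*b,.04).round(4) if b else '', 'top',on(t,*c,.04).round(4) if c else '')
    if b: print('   tri w2w3',[x.round(4) for x in tri(ray(w2,*a),ray(w3,*b))])
    if c: print('   tri w2top',[x.round(4) for x in tri(ray(w2,*a),ray(t,*c))])
f={k:on(w2,*v[0],.04) for k,v in pts.items()}
for a,b in [('noseL','noseR'),('tapL','tapR'),('rearL','rearR'),('tapL','rearL'),('tapR','rearR')]:
    d=(f[a]-f[b])[:2]; print(a,b,np.linalg.norm(d).round(4),np.degrees(np.arctan2(d[1],d[0])).round(2))
print('INV')
Tp=lambda x,y:P(x,y,2.6,180,50)
iv={'sillL':(D(322,458),Tp(360,310),.004),'sillR':(D(537,385),Tp(443,300),.004),'frL':(D(68,418),Tp(275,270),.06),'frR':(D(765,180),Tp(519,239),.06),'mL':(D(302,338),None,.06),'mR':(D(508,268),None,.06)}
g={}
for k,(a,b,z) in iv.items():
    g[k]=on(w3,*a,z); print(k,g[k].round(4),on(t,*b,z).round(4) if b else '',[x.round(4) for x in tri(ray(w3,*a),ray(t,*b))] if b else '')
for a,b in [('sillL','sillR'),('frL','frR'),('mL','mR')]:
    d=(g[a]-g[b])[:2]; print(a,b,np.linalg.norm(d).round(4),np.degrees(np.arctan2(d[1],d[0])).round(2)-90,((g[a]+g[b])/2).round(4))
E
python3 m.py
```

```text
noseL [0.495 0.226 0.04 ] w3 [0.4947 0.2251 0.04  ] top [0.4945 0.2251 0.04  ]
   tri w2w3 [array([0.4949, 0.2254, 0.0405]), np.float64(0.0009)]
   tri w2top [array([0.4944, 0.2246, 0.044 ]), np.float64(0.0008)]
noseR [0.4839 0.1829 0.04  ] w3 [0.483  0.1818 0.04  ] top [0.4822 0.181  0.04  ]
   tri w2w3 [array([0.4837, 0.1818, 0.0425]), np.float64(0.0012)]
   tri w2top [array([0.483 , 0.1818, 0.0408]), np.float64(0.0025)]
tapL [0.4799 0.237  0.04  ] w3 [0.4796 0.2368 0.04  ] top 
   tri w2w3 [array([0.4798, 0.2366, 0.0408]), np.float64(0.0002)]
tapR [0.4651 0.1798 0.04  ] w3 [0.4657 0.1796 0.04  ] top 
   tri w2w3 [array([0.4651, 0.1801, 0.0381]), np.float64(0.0)]
rearL [0.3546 0.2717 0.04  ] w3  top [0.3524 0.2688 0.04  ]
   tri w2top [array([0.3535, 0.2703, 0.0395]), np.float64(0.0037)]
rearR [0.34   0.2143 0.04  ] w3  top [0.3401 0.2126 0.04  ]
   tri w2top [array([0.3405, 0.213 , 0.0421]), np.float64(0.0016)]
noseL noseR 0.0445 75.62
tapL tapR 0.0591 75.57
rearL rearR 0.0592 75.71
tapL rearL 0.1299 -15.49
tapR rearR 0.1298 -15.44
INV
sillL [0.5861 0.0696 0.004 ] [0.5862 0.068  0.004 ] [array([0.5861, 0.0688, 0.0043]), np.float64(0.0016)]
sillR [ 0.6009 -0.025   0.004 ] [ 0.6    -0.0254  0.004 ] [array([ 6.008e-01, -2.560e-02,  3.000e-04]), np.float64(0.0)]
frL [0.6196 0.1609 0.06  ] [0.6168 0.1596 0.06  ] [array([0.6191, 0.1615, 0.0527]), np.float64(0.0023)]
frR [ 0.6592 -0.1041  0.06  ] [ 0.6577 -0.1037  0.06  ] [array([ 0.6589, -0.1044,  0.058 ]), np.float64(0.0014)]
mL [0.6334 0.0687 0.06  ]  
mR [ 0.645  -0.0096  0.06  ]  
sillL sillR 0.0958 8.909999999999997 [0.5935 0.0223 0.004 ]
frL frR 0.2679 8.519999999999996 [0.6394 0.0284 0.06  ]
mL mR 0.0792 8.430000000000007 [0.6392 0.0295 0.06  ]
```

```bash
cat > go.py <<'E'
from h import *
import sys
x,y,z,yaw=map(float,sys.argv[1:5])
st=r.get_state(); M=R.from_quat(st['eef_rot'])
tgt=R.from_euler('z',yaw,degrees=True)*R.from_euler('x',180,degrees=True)
rv=(M.inv()*tgt).as_rotvec()
d=np.array([x,y,z])-st['tool_pos']
print('clock',round(st['clock'],2),'tcp',st['tool_pos'].round(4),'q7',st['q'][6].round(2),'F',st['contact_force'].round(1))
print('turn units',(rv/2/np.pi).round(4),'deg',np.degrees(rv).round(2),'dp units in target frame',(tgt.inv().apply(d)/.025).round(3),'in current',(M.inv().apply(d)/.025).round(3))
E
python3 go.py .4025 .227 .13 -14.4
```

```text
clock 4.3 tcp [0.545  0.0719 0.3577] q7 -1.92 F [-0.6 -0.6 -0. ]
turn units [0.0001 0.0004 0.0139] deg [0.05 0.14 5.  ] dp units in target frame [-7.062 -4.59   9.107] in current [-6.613 -5.195  9.12 ]
```

>>> move_arm --turn '[[0, 0, 0.0139], [0, 0, 0], [0, 0, 0], [0, 0, 0], [0, 0, 0], [0, 0, 0], [0, 0, 0], [0, 0, 0], [0, 0, 0], [0, 0, 0]]' --dp '[[0, 0, 0], [-0.79, -0.51, 1], [-0.79, -0.51, 1], [-0.79, -0.51, 1], [-0.79, -0.51, 1], [-0.78, -0.51, 1], [-0.78, -0.51, 1], [-0.78, -0.51, 1], [-0.78, -0.51, 1], [-0.78, -0.51, 1]]' --jaw '[-1, -1, -1, -1, -1, -1, -1, -1, -1, -1]'

```text
clock: 5.13
tool_pos: [0.4018, 0.2276, 0.1329]
eef_rot: [0.992, -0.125, -0.0, 0.0]
contact_force: [-0.2, 1.0, 0.4]
opening: 0.999
```

>>> move_arm --turn '[[0, 0, 0], [0, 0, 0]]' --dp '[[0, 0, 0], [0, 0, 0]]' --jaw '[-1, -1]'

```text
clock: 5.3
tool_pos: [0.401, 0.2276, 0.1327]
eef_rot: [0.992, -0.123, -0.002, 0.001]
contact_force: [-0.0, -0.4, -0.2]
opening: 1.0
```

```bash
python3 go.py .4025 .227 .006 -14.4
python3 - <<'E'
from h import *
s=snap('wrist','w4')
E
```

```text
clock 5.3 tcp [0.401  0.2276 0.1327] q7 -2.34 F [-0.  -0.4 -0.2]
turn units [0.0004 0.0005 0.0006] deg [0.15 0.19 0.22] dp units in target frame [0.062 0.009 5.067] in current [ 7.900e-02 -4.000e-03  5.067e+00]
```

View pics/w4.png

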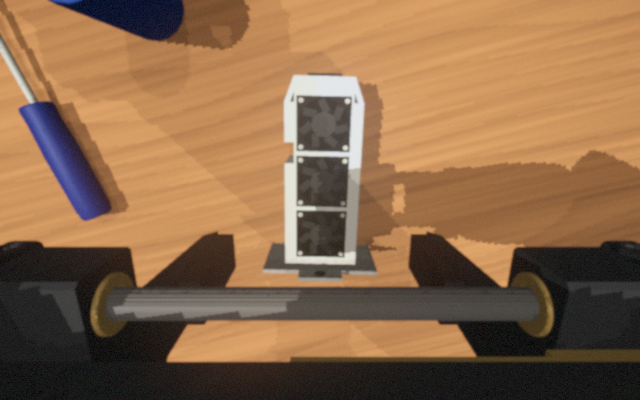

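The tray is centred and aligned between the fingers: its sides are at columns 286 to 360 and the finger gap at 234 to 411. Now I'll descend.

>>> move_arm --turn '[[0, 0, 0], [0, 0, 0], [0, 0, 0], [0, 0, 0], [0, 0, 0], [0, 0, 0], [0, 0, 0], [0, 0, 0], [0, 0, 0]]' --dp '[[0.06, 0, 0.8], [0, 0, 0.8], [0, 0, 0.8], [0, 0, 0.8], [0, 0, 0.8], [0, 0, 0.6], [0, 0, 0.44], [0, 0, 0], [0, 0, 0]]' --jaw '[-1, -1, -1, -1, -1, -1, -1, -1, -1]'

```text
clock: 6.1
tool_pos: [0.4058, 0.2276, 0.017]
eef_rot: [0.992, -0.126, -0.001, -0.001]
contact_force: [-0.6, -0.3, -0.6]
opening: 0.997
```

```bash
python3 go.py .4025 .227 .006 -14.4
python3 - <<'E'
from h import *
s=snap('side','s1'); f=s['frame'][180:400,240:480]; cv2.imwrite('pics/s1z.png',cv2.resize(f,None,fx=2.5,fy=2.5))
E
```

```text
clock 6.1 tcp [0.4058 0.2276 0.017 ] q7 -2.13 F [-0.6 -0.3 -0.6]
turn units [-0.0003  0.0004 -0.0002] deg [-0.09  0.14 -0.07] dp units in target frame [-0.12   0.055  0.441] in current [-0.119  0.056  0.441]
```

View pics/s1z.png

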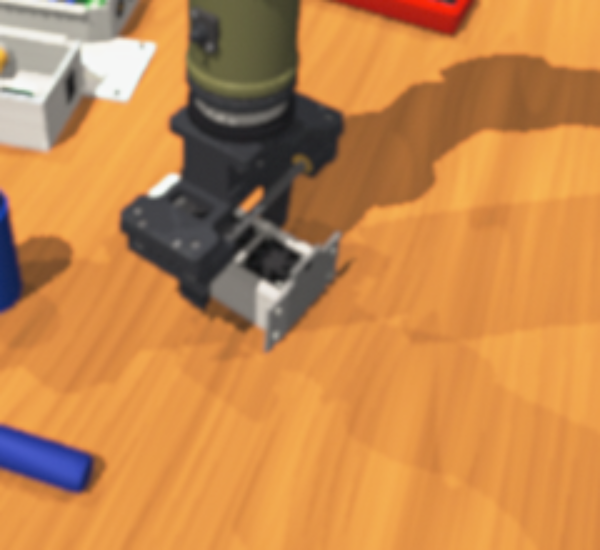

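The fingers straddle the tray. I'm still 11 mm high, so I'll finish the descent and close.

>>> move_arm --turn '[[0, 0, 0], [0, 0, 0], [0, 0, 0], [0, 0, 0], [0, 0, 0], [0, 0, 0], [0, 0, 0], [0, 0, 0], [0, 0, 0], [0, 0, 0]]' --dp '[[-0.06, 0.02, 0.2], [-0.06, 0.02, 0.2], [0, 0, 0], [0, 0, 0], [0, 0, 0], [0, 0, 0], [0, 0, 0], [0, 0, 0], [0, 0, 0], [0, 0, 0]]' --jaw '[-1, -1, -1, 1, 1, 1, 1, 1, 1, 1]' --newtons 30

```text
clock: 6.98
tool_pos: [0.4042, 0.2284, 0.0094]
eef_rot: [0.992, -0.126, -0.004, 0.002]
contact_force: [-1.6, -3.2, 6.2]
opening: 0.656
```

>>> move_arm --turn '[[0, 0, 0], [0, 0, 0], [0, 0, 0], [0, 0, 0]]' --dp '[[0, 0, 0], [0, 0, 0], [0, 0, 0], [0, 0, 0]]' --jaw '[1, 1, 1, 1]'

```text
clock: 7.32
tool_pos: [0.4042, 0.2284, 0.0094]
eef_rot: [0.992, -0.126, -0.004, 0.002]
contact_force: [-0.5, -2.7, 6.4]
opening: 0.656
```

```bash
python3 go.py .4025 .227 .04 -14.4
```

```text
clock 7.32 tcp [0.4042 0.2284 0.0094] q7 -1.91 F [-0.5 -2.7  6.4]
turn units [ 0.0007  0.0013 -0.0002] deg [ 0.25  0.47 -0.06] dp units in target frame [-0.051  0.069 -1.225] in current [-0.061  0.074 -1.224]
```

>>> move_arm --turn '[[0, 0, 0], [0, 0, 0], [0, 0, 0], [0, 0, 0], [0, 0, 0], [0, 0, 0]]' --dp '[[0, 0, -0.3], [0, 0, -0.5], [0, 0, -0.5], [0, 0, -0.5], [0, 0, 0], [0, 0, 0]]' --jaw '[1, 1, 1, 1, 1, 1]'

```text
clock: 7.82
tool_pos: [0.4052, 0.2301, 0.0544]
eef_rot: [0.992, -0.125, -0.004, 0.001]
contact_force: [-1.1, 0.4, -3.4]
opening: 0.657
```

Run:
```python
from h import *
print(r.get_state())
s=snap('side','s2'); f=s['frame'][180:400,240:480]; cv2.imwrite('pics/s2z.png',cv2.resize(f,None,fx=2.5,fy=2.5))
snap('wrist','w5')
```

```text
{'clock': 7.8167, 'q': array([-0.6700067 ,  0.84749911,  0.09430871,  2.16989079, -0.51512983,
        0.15189124, -1.91800881]), 'qd': array([ 0.009609  ,  0.02292176, -0.00998821,  0.00389573, -0.00221305,
       -0.00364279,  0.00059123]), 'joint_torque': array([-1.02429399e-01, -4.89322650e+01,  2.95538753e+00, -2.69136138e+00,
        1.51842053e-02, -1.62472558e-02, -6.76052790e-03]), 'tool_pos': array([0.40520025, 0.23008905, 0.05444527]), 'eef_rot': array([ 9.92169707e-01, -1.24845341e-01, -3.55384060e-03,  5.32941059e-04]), 'contact_force': array([-1.05492148,  0.37561337, -3.35624566]), 'moment': array([ 0.03145397,  0.03876889, -0.01125134]), 'opening': 0.6572795606372132}
```

View pics/s2z.png

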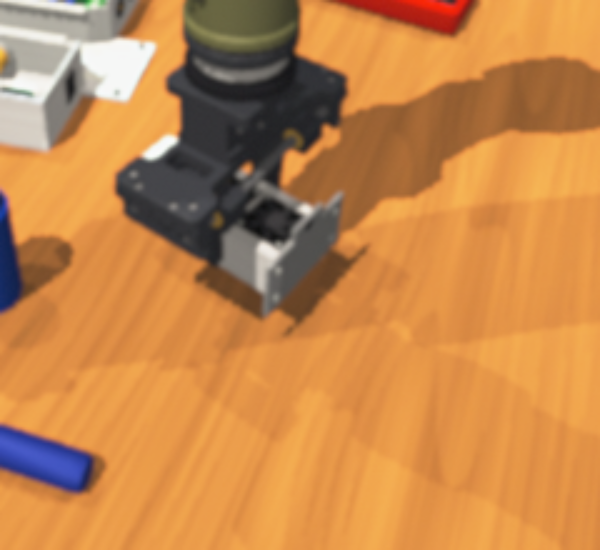

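View pics/w5.png

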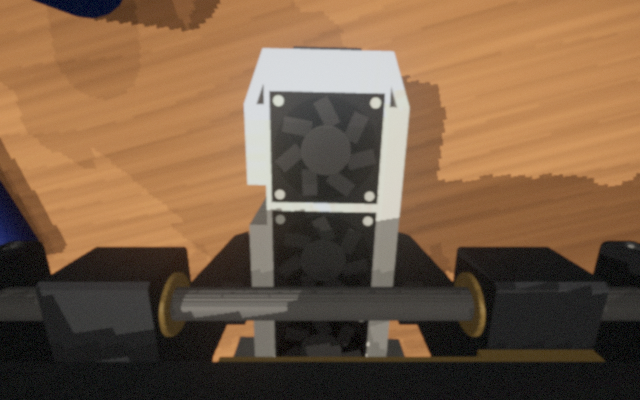

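The tray is held level, with about 3.4 N on the wrist. Joint 6 is near its limit this close in, so I'll rise and move forward first.

```bash
python3 go.py .405 .230 .11 8.6
python3 - <<'E'
from h import *
w=load('w5'); z=w['tcp'][2]-.0094+.04
a,b=on(w,262,49,z),on(w,394,51,z); Mx=R.from_quat(w['rot']).inv()
for p in (a,b,(a+b)/2): print(Mx.apply(p-w['tcp']).round(4))
E
```

```text
clock 7.92 tcp [0.4046 0.2296 0.0537] q7 -1.92 F [-0.9 -0.  -4.1]
turn units [ 0.0003  0.0014 -0.0638] deg [  0.09   0.52 -22.97] dp units in target frame [ 0.019 -0.014 -2.254] in current [-0.007 -0.013 -2.254]
[ 0.088  -0.0207 -0.0313]
[ 0.0874  0.0232 -0.0312]
[ 0.0877  0.0013 -0.0313]
```

>>> move_arm --turn '[[0, 0, 0], [0, 0, 0], [0, 0, 0], [0, 0, 0], [0, 0, -0.0128], [0, 0, -0.0128], [0, 0.0014, -0.0128], [0, 0, -0.0128], [0, 0, -0.0126], [0, 0, 0]]' --dp '[[0, 0, -0.7], [0, 0, -0.7], [0, 0, -0.8], [0.6, 0.3, 0], [0.6, 0.4, 0], [0.6, 0.5, 0], [0.5, 0.6, 0], [0.4, 0.7, 0], [0.3, 0.8, 0], [0, 0, 0]]' --jaw '[1, 1, 1, 1, 1, 1, 1, 1, 1, 1]'

```text
clock: 8.75
tool_pos: [0.4742, 0.1317, 0.1082]
eef_rot: [0.997, 0.072, 0.0, 0.003]
contact_force: [0.1, -0.6, -3.2]
opening: 0.655
```

```bash
python3 go.py .5521 .0157 .11 8.6
```

```text
clock 8.75 tcp [0.4742 0.1317 0.1082] q7 -1.56 F [ 0.1 -0.6 -3.2]
turn units [ 0.0008 -0.     -0.0008] deg [ 0.29 -0.02 -0.29] dp units in target frame [ 2.387  5.056 -0.072] in current [ 2.413  5.044 -0.046]
```

>>> move_arm --turn '[[0, 0, 0], [0, 0, 0], [0, 0, 0], [0, 0, 0], [0, 0, 0], [0.0008, 0, -0.0008], [0, 0, 0], [0, 0, 0], [0, 0, 0]]' --dp '[[0.4, 0.84, 0], [0.4, 0.84, 0], [0.4, 0.84, 0], [0.4, 0.84, 0], [0.4, 0.84, 0], [0.4, 0.84, 0], [0, 0, 0], [0, 0, 0], [0, 0, 0]]' --jaw '[1, 1, 1, 1, 1, 1, 1, 1, 1]'

```text
clock: 9.5
tool_pos: [0.5494, 0.0222, 0.1082]
eef_rot: [0.997, 0.077, -0.001, -0.002]
contact_force: [-0.0, 0.6, -2.9]
opening: 0.657
```

```bash
python3 go.py .5521 .0157 .0200 8.6
python3 - <<'E'
from h import *
snap('wrist','w6'); s=snap('side','s3'); f=s['frame'][120:300,140:400]; cv2.imwrite('pics/s3z.png',cv2.resize(f,None,fx=3,fy=3))
E
```

```text
clock 9.5 tcp [0.5494 0.0222 0.1082] q7 -1.39 F [-0.   0.6 -2.9]
turn units [-0.0007  0.0004  0.0007] deg [-0.26  0.14  0.25] dp units in target frame [0.069 0.273 3.526] in current [0.076 0.29  3.525]
```

View pics/w6.png

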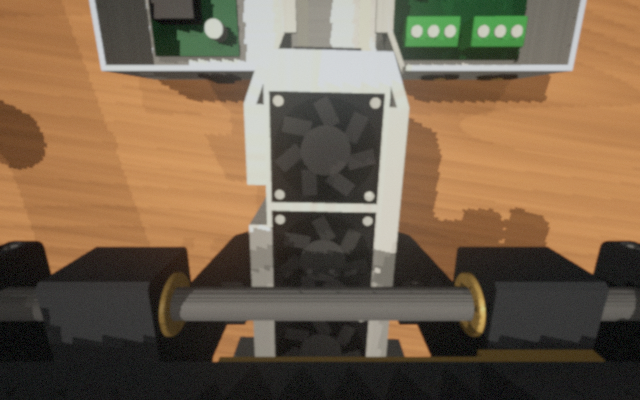

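View pics/s3z.png

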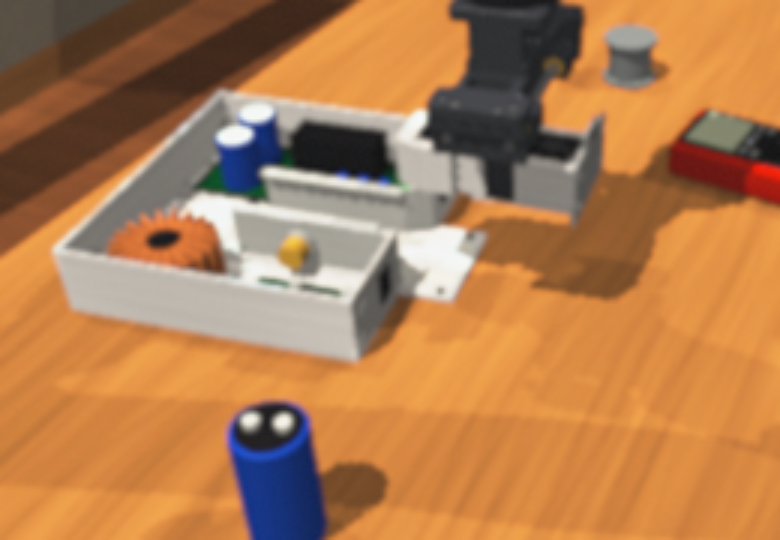

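In w6 the tray is in line with the front: the panel edge is level at rows 71 and 69, and the mouth edges are at about (252,69) and (405,68). I'll recompute the mouth pose from this view.

Run:
```python
from h import *
w=load('w6'); Mx=R.from_quat(w['rot']).inv()
f=w['frame'][0:110,80:600]; cv2.imwrite('pics/w6z.png',cv2.resize(f,None,fx=1.5,fy=1.5))
f=w['frame'][0:110,220:440]; cv2.imwrite('pics/w6y.png',cv2.resize(f,None,fx=3.6,fy=3.6,interpolation=cv2.INTER_CUBIC))
a,b=on(w,104,71,.06),on(w,574,69,.06)
print(a.round(4),b.round(4),((a+b)/2).round(4),np.linalg.norm(a-b),np.degrees(np.arctan2(*(a-b)[[1,0]]))-90)
```

```text
[0.6188 0.1608 0.06  ] [ 0.6611 -0.1049  0.06  ] [0.6399 0.0279 0.06  ] 0.2691017976524783 9.046385277573847
```

View pics/w6y.png

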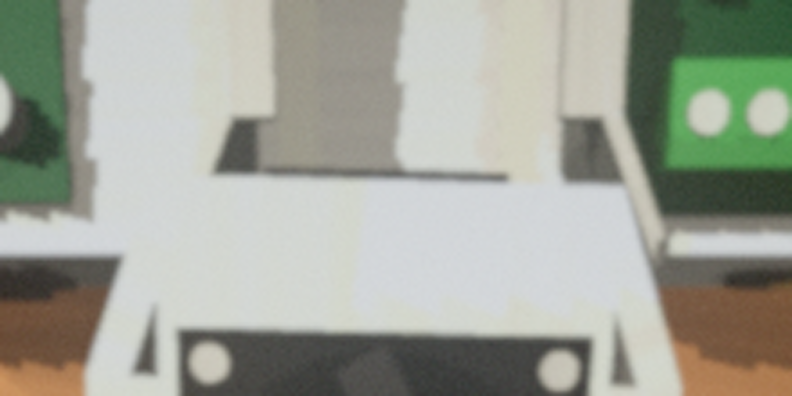

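>>> move_arm --turn '[[0, 0, 0], [0, 0, 0], [0, 0, 0], [0, 0, 0], [0, 0, 0], [0, 0, 0], [0, 0, 0], [0, 0, 0], [0, 0, 0]]' --dp '[[0.1, 0.15, 0], [0, 0.15, 0.5], [0, 0, 0.5], [0, 0, 0.5], [0, 0, 0.5], [0, 0, 0.5], [0, 0, 0.5], [0, 0, 0], [0, 0, 0]]' --jaw '[1, 1, 1, 1, 1, 1, 1, 1, 1]'

```text
clock: 10.35
tool_pos: [0.5536, 0.0147, 0.0332]
eef_rot: [0.997, 0.077, -0.001, -0.002]
contact_force: [0.2, -0.2, -3.1]
opening: 0.658
```

```bash
python3 go.py .5531 .0151 .0150 8.8; python3 go.py .5758 .0186 .0150 8.8
```

```text
clock 10.35 tcp [0.5536 0.0147 0.0332] q7 -1.37 F [ 0.2 -0.2 -3.1]
turn units [-0.0006  0.0003  0.0002] deg [-0.2   0.09  0.06] dp units in target frame [-0.017 -0.021  0.729] in current [-0.015 -0.018  0.729]
clock 10.35 tcp [0.5536 0.0147 0.0332] q7 -1.37 F [ 0.2 -0.2 -3.1]
turn units [-0.0006  0.0003  0.0002] deg [-0.2   0.09  0.06] dp units in target frame [ 0.902 -0.02   0.729] in current [ 0.903 -0.017  0.728]
```

>>> move_arm --turn '[[0, 0, 0], [0, 0, 0], [0, 0, 0], [0, 0, 0], [0, 0, 0], [0, 0, 0], [0, 0, 0], [0, 0, 0], [0, 0, 0], [0, 0, 0]]' --dp '[[0, -0.02, 0.25], [0, 0, 0.25], [0, 0, 0.22], [0, 0, 0], [0.3, 0, 0], [0.3, 0, 0], [0.3, 0, 0], [0, 0, 0], [0, 0, 0.04], [0, 0, 0]]' --jaw '[1, 1, 1, 1, 1, 1, 1, 1, 1, 1]'

```text
clock: 11.18
tool_pos: [0.5761, 0.0186, 0.0149]
eef_rot: [0.997, 0.077, -0.0, -0.002]
contact_force: [-0.5, -0.2, -3.8]
opening: 0.66
```

```bash
python3 go.py .5758 .0186 .0134 8.8
python3 - <<'E'
from h import *
snap('wrist','w7'); s=snap('side','s4'); f=s['frame'][120:300,140:400]; cv2.imwrite('pics/s4z.png',cv2.resize(f,None,fx=3,fy=3))
E
```

```text
clock 11.18 tcp [0.5761 0.0186 0.0149] q7 -1.38 F [-0.5 -0.2 -3.8]
turn units [-0.0005  0.0001  0.0002] deg [-0.19  0.03  0.06] dp units in target frame [-0.011 -0.001  0.062] in current [-0.011 -0.001  0.062]
```

View pics/w7.png

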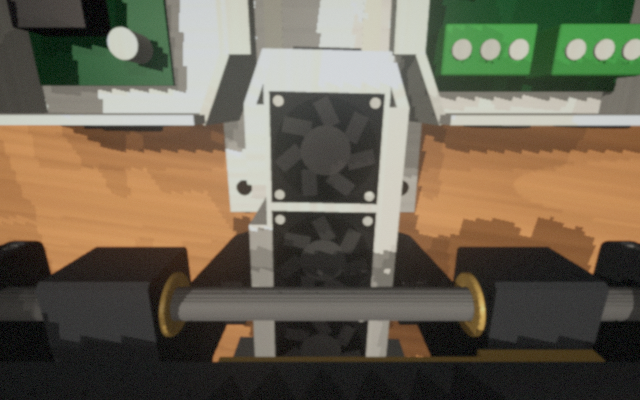

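View pics/s4z.png

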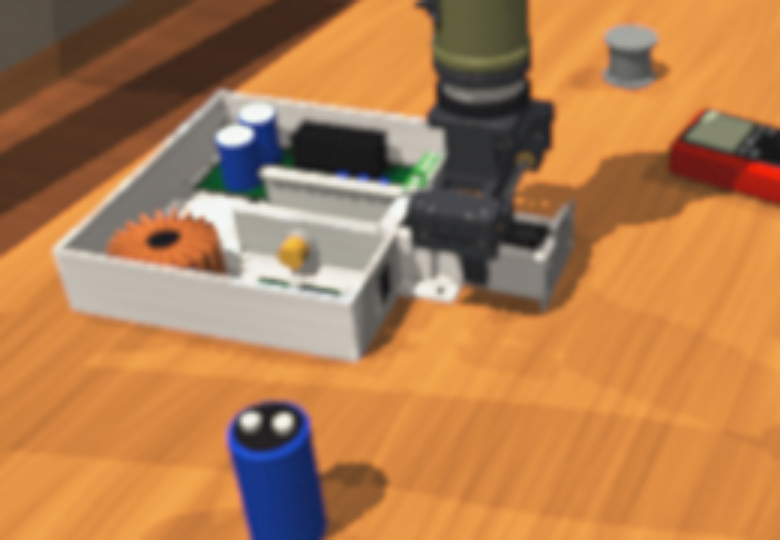

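The nose is in the mouth and in line. The tray's centre is still behind the sill's edge, so it would tip back if released here. I'll measure the lateral offset, then slide further in before letting go.

Run:
```python
from h import *
w=load('w7'); Mx=R.from_quat(w['rot']).inv()
zt=w['tcp'][2]-.0094+.04
f=w['frame'][30:220,190:450]; cv2.imwrite('pics/w7z.png',cv2.resize(f,None,fx=3,fy=3,interpolation=cv2.INTER_CUBIC))
T=lambda u,v,z: (Mx.apply(on(w,u,v,z)-w['tcp'])*1000).round(1)
print('mouth',T(202,119,.06),T(440,118,.06)); print('nose',T(262,50,zt),T(394,52,zt)); print('sill',T(230,211,.004),T(414,211,.004)); print('tap',T(246,100,zt),T(409,105,zt))
```

```text
mouth [ 66.2 -37.9 -45. ] [ 66.5  35.8 -45.2]
nose [ 88.2 -20.8 -30.6] [ 87.5  23.4 -30.7]
sill [ 17.7 -48.8  11.1] [17.8 47.3 10.8]
tap [ 72.2 -27.2 -30.5] [ 70.5  29.7 -30.7]
```

View pics/w7z.png

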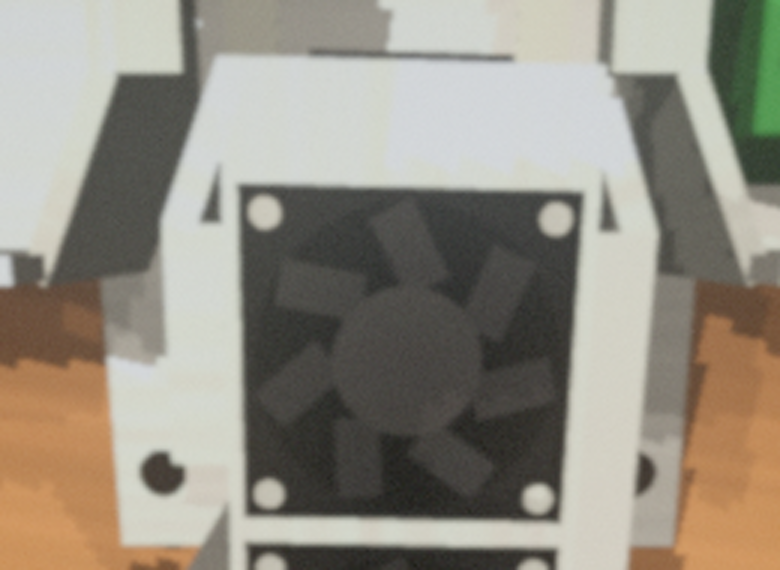

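>>> move_arm --turn '[[0, 0, 0], [0, 0, -0.003], [0, 0, 0], [0, 0, 0], [0, 0, 0], [0, 0, 0], [0, 0, 0], [0, 0, 0]]' --dp '[[0, -0.08, 0], [0, 0, 0], [0.2, 0, 0], [0.2, 0, 0], [0.2, 0, 0], [0.1, 0, 0], [0, 0, 0.04], [0, 0, 0]]' --jaw '[1, 1, 1, 1, 1, 1, 1, 1]'

```text
clock: 11.95
tool_pos: [0.5942, 0.0229, 0.0141]
eef_rot: [0.996, 0.086, 0.001, -0.001]
contact_force: [0.8, -1.6, -3.2]
opening: 0.655
```

```bash
python3 go.py .5758 .0186 .0134 8.8
python3 - <<'E'
from h import *
w=snap('wrist','w8')
f=w['frame'][0:240,170:470]; cv2.imwrite('pics/w8z.png',cv2.resize(f,None,fx=2.5,fy=2.5,interpolation=cv2.INTER_CUBIC))
E
```

```text
clock 11.95 tcp [0.5942 0.0229 0.0141] q7 -1.37 F [ 0.8 -1.6 -3.2]
turn units [-0.0004 -0.0003  0.003 ] deg [-0.13 -0.1   1.08] dp units in target frame [-0.754  0.057  0.026] in current [-0.755  0.043  0.025]
```

View pics/w8z.png

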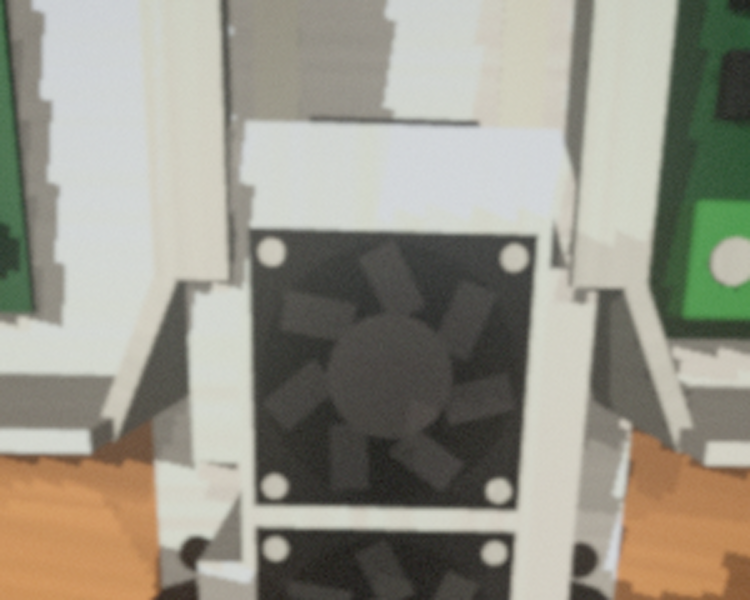

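The nose is entering the guide under the lips with no side force. I'll lower the last millimetre, release and rise.

>>> move_arm --turn '[[0, 0, 0], [0, 0, 0], [0, 0, 0], [0, 0, 0], [0, 0, 0], [0, 0, 0], [0, 0, 0], [0, 0, 0], [0, 0, 0], [0, 0, 0]]' --dp '[[0, 0, 0.03], [0, 0, 0], [0, 0, 0], [0, 0, 0], [0, 0, 0], [0, 0, 0], [0, 0, 0], [0, 0, -0.5], [0, 0, -0.8], [0, 0, -1]]' --jaw '[1, 1, -1, -1, -1, -1, -1, -1, -1, -1]'

```text
clock: 12.83
tool_pos: [0.5921, 0.0235, 0.071]
eef_rot: [0.996, 0.087, -0.002, -0.002]
contact_force: [1.1, -0.5, 0.6]
opening: 1.004
```

>>> move_arm --turn '[[0, 0, 0], [0, 0, 0], [0, 0, 0], [0, 0, 0], [0, 0, 0], [0, 0, 0], [0, 0, 0], [0, 0, 0], [0, 0, 0]]' --dp '[[0, 0, -1], [-0.5, 0, -1], [-0.8, 0, 0], [-0.8, 0, 0], [-0.8, 0, 0], [-0.8, 0, 0], [-0.5, 0, 0], [0, 0, 0], [0, 0, 0]]' --jaw '[-1, -1, -1, -1, 1, 1, 1, 1, 1]'

```text
clock: 13.58
tool_pos: [0.4903, 0.0052, 0.1216]
eef_rot: [0.996, 0.086, 0.0, -0.002]
contact_force: [0.1, 0.2, -0.1]
opening: 0.649
```

```bash
python3 go.py .4964 .0063 .030 8.8
python3 - <<'E'
from h import *
w=snap('wrist','w9'); print(r.get_state()['q'],r.get_state()['opening'])
E
```

```text
clock 13.58 tcp [0.4903 0.0052 0.1216] q7 -1.36 F [ 0.1  0.2 -0.1]
turn units [-0.0005 -0.0002  0.0031] deg [-0.19 -0.07  1.12] dp units in target frame [ 0.248 -0.008  3.662] in current [0.243 0.01  3.663]
[-0.14419072  0.7202573   0.06756928  2.07663207 -0.1417079   0.34676826
 -1.35730204] 0.598333200714048
```

View pics/w9.png

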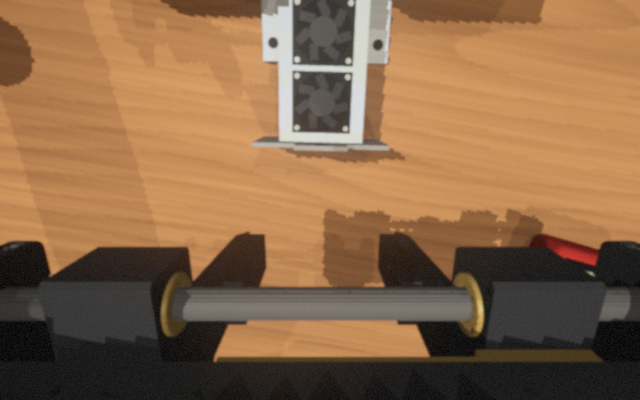

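The tray lies on the sill. Its plate edge runs from (251,145) to (389,148), and the tool axis is at column 321, so they line up. Next I descend behind the plate with the jaws shut.

Run:
```python
from h import *
w=load('w9'); Mx=R.from_quat(w['rot']).inv()
T=lambda u,v,z: (Mx.apply(on(w,u,v,z)-w['tcp'])*1000).round(1)
print(T(252,145,.0555),T(389,148,.0555)); print('body',T(279,140,.044),T(363,143,.044))
print(on(w,252,145,.0555),on(w,389,148,.0555))
```

```text
[ 45.8 -47.3  66.3] [43.8 44.1 66. ]
body [ 48.  -30.7  77.7] [45.9 28.1 77.5]
[0.5272943  0.05991803 0.0555    ] [ 0.54112692 -0.03047564  0.0555    ]
```

>>> move_arm --turn '[[0, 0, 0], [0, 0, 0], [0, 0, 0], [0, 0, 0], [0, 0, 0], [0, 0, 0], [0, 0, 0], [0, 0, 0]]' --dp '[[0, 0, 0.7], [0, 0, 0.7], [0, 0, 0.7], [0, 0, 0.7], [0, 0, 0.7], [0, 0, 0.7], [0, 0, 0], [0, 0, 0]]' --jaw '[1, 1, 1, 1, 1, 1, 1, 1]'

```text
clock: 14.3
tool_pos: [0.4906, 0.0057, 0.0153]
eef_rot: [0.996, 0.087, -0.0, -0.002]
contact_force: [0.1, -0.0, -0.2]
opening: 0.006
```

```bash
python3 go.py .4964 .0063 .015 8.8
python3 - <<'E'
from h import *
s=snap('side','s5');  f=s['frame'][120:300,180:440]; cv2.imwrite('pics/s5z.png',cv2.resize(f,None,fx=3,fy=3)); print(r.get_state()['opening'])
w=snap('wrist','w10')
E
```

```text
clock 14.3 tcp [0.4906 0.0057 0.0153] q7 -1.35 F [ 0.1 -0.  -0.2]
turn units [-0.0006  0.      0.0032] deg [-0.2   0.    1.15] dp units in target frame [0.234 0.013 0.011] in current [0.233 0.018 0.011]
0.004566926430247289
```

View pics/s5z.png

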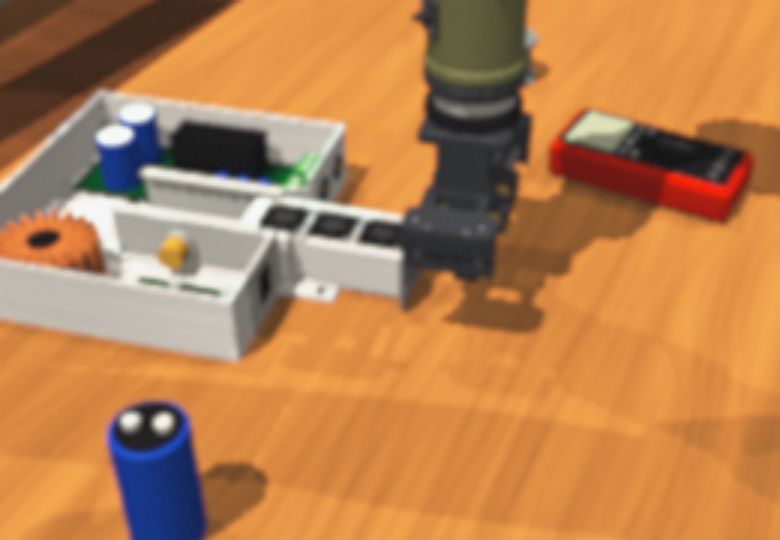

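View pics/w10.png

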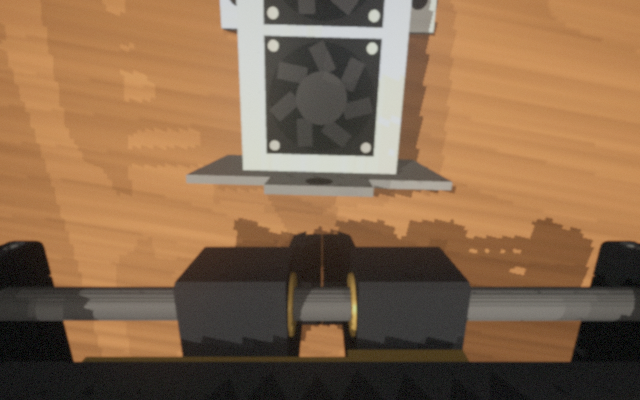

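>>> move_arm --turn '[[0, 0, 0.0032], [0, 0, 0], [0, 0, 0], [0, 0, 0], [0, 0, 0], [0, 0, 0], [0, 0, 0], [0, 0, 0], [0, 0, 0], [0, 0, 0]]' --dp '[[0, 0, 0], [0.3, 0, 0], [0.3, 0, 0], [0.3, 0, 0], [0.3, 0, 0], [0.3, 0, 0], [0.3, 0, 0], [0.3, 0, 0], [0.3, 0, 0], [0, 0, 0]]' --jaw '[1, 1, 1, 1, 1, 1, 1, 1, 1, 1]'

```text
clock: 15.23
tool_pos: [0.5517, 0.0151, 0.0159]
eef_rot: [0.997, 0.077, 0.002, -0.002]
contact_force: [-0.4, 0.6, -0.3]
opening: 0.004
```

```bash
python3 go.py .6270 .0265 .015 8.8
python3 - <<'E'
from h import *
w=snap('wrist','w11')
E
```

```text
clock 15.23 tcp [0.5517 0.0151 0.0159] q7 -1.37 F [-0.4  0.6 -0.3]
turn units [-0.0005 -0.0006  0.    ] deg [-0.18 -0.21  0.01] dp units in target frame [3.046 0.012 0.034] in current [3.045 0.013 0.045]
```

View pics/w11.png

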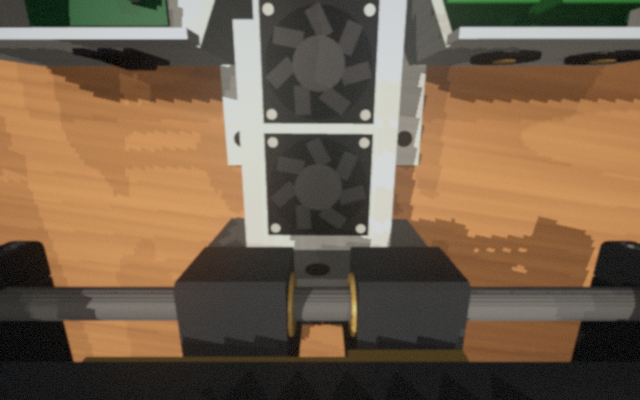

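>>> move_arm --turn '[[0, 0, 0], [0, 0, 0], [0, 0, 0], [0, 0, 0], [0, 0, 0], [0, 0, 0], [0, 0, 0]]' --dp '[[0.2, 0, 0], [0.2, 0, 0], [0.2, 0, 0], [0.2, 0, 0], [0.2, 0, 0], [0.2, 0, 0], [0.2, 0, 0]]' --jaw '[1, 1, 1, 1, 1, 1, 1]'

```text
clock: 15.87
tool_pos: [0.5805, 0.0193, 0.0156]
eef_rot: [0.997, 0.076, -0.004, -0.002]
contact_force: [-14.6, -3.4, 13.6]
opening: 0.009
```

```bash
python3 go.py .6270 .0265 .015 8.8
python3 - <<'E'
from h import *
w=snap('wrist','w12')
E
```

```text
clock 15.87 tcp [0.5805 0.0193 0.0156] q7 -1.38 F [-14.6  -3.4  13.6]
turn units [-0.0006  0.0012 -0.0002] deg [-0.21  0.45 -0.06] dp units in target frame [1.882e+00 1.000e-03 2.300e-02] in current [ 1.882e+00 -1.000e-03  9.000e-03]
```

View pics/w12.png

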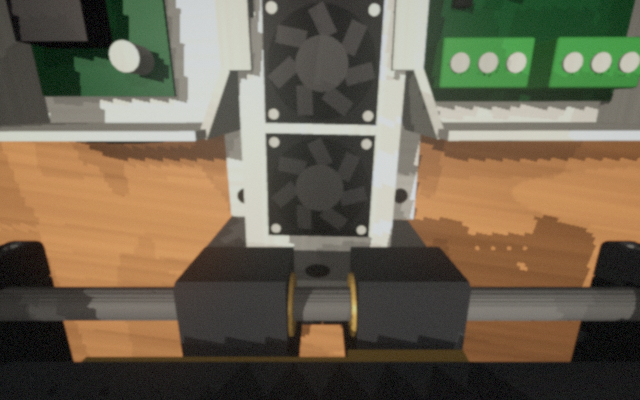

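The tray is entering the ball catch at about 15 N. There is also 13.6 N upward, because the tips lag the fingers' upper part, so the contact is high on the plate. I'll back off, rise a little, tilt the tips forward and push again.

>>> move_arm --turn '[[0, 0, 0], [0, 0, 0], [0, 0.003, 0], [0, 0.003, 0], [0, 0, 0], [0, 0, 0]]' --dp '[[-0.5, 0, 0], [0, 0, -0.2], [0, 0, -0.1], [0, 0, 0], [0, 0, 0], [0, 0, 0]]' --jaw '[1, 1, 1, 1, 1, 1]'

```text
clock: 16.42
tool_pos: [0.5724, 0.0183, 0.0238]
eef_rot: [0.997, 0.077, 0.019, -0.003]
contact_force: [-0.1, -0.5, 0.1]
opening: 0.003
```

```bash
python3 go.py .6270 .0265 .024 8.8
python3 - <<'E'
from h import *
s=snap('side','s6');  f=s['frame'][120:300,160:420]; cv2.imwrite('pics/s6z.png',cv2.resize(f,None,fx=3,fy=3))
w=snap('wrist','w13')
E
```

```text
clock 16.42 tcp [0.5724 0.0183 0.0238] q7 -1.37 F [-0.1 -0.5  0.1]
turn units [-0.0006 -0.0062 -0.    ] deg [-0.2  -2.24 -0.02] dp units in target frame [ 2.209  0.011 -0.01 ] in current [2.208 0.01  0.077]
```

View pics/s6z.png

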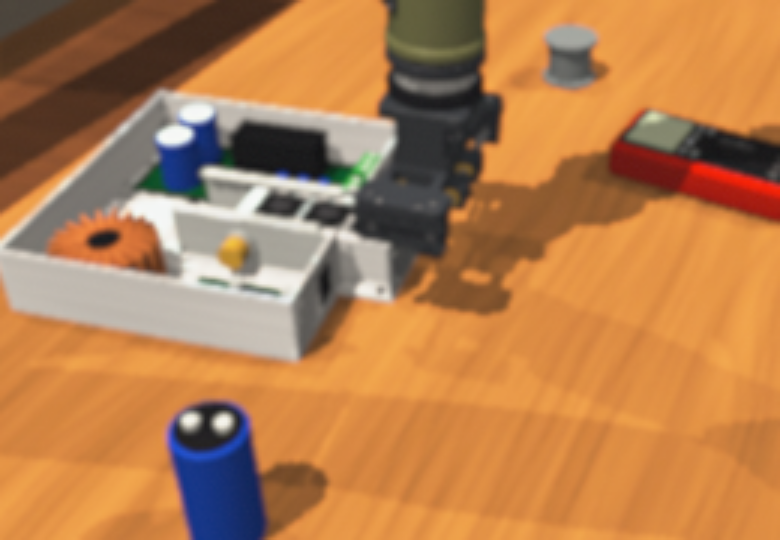

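View pics/w13.png

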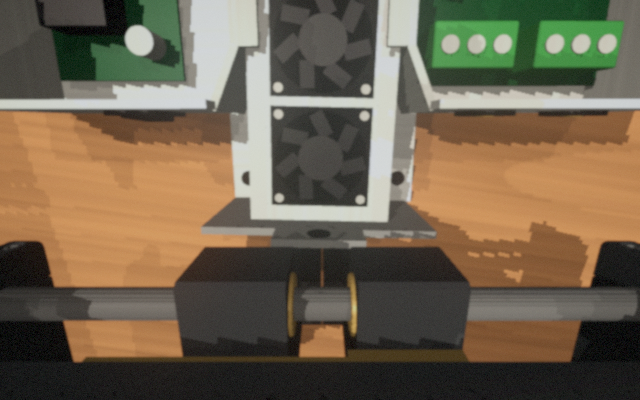

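The tray is level and the contact is clear. I'll push with the tips leading.

>>> move_arm --turn '[[0, 0, 0], [0, 0, 0], [0, 0, 0], [0, 0, 0], [0, 0, 0], [0, 0, 0], [0, 0, 0]]' --dp '[[0.2, 0, 0.008], [0.2, 0, 0.008], [0.2, 0, 0.008], [0.2, 0, 0.008], [0.2, 0, 0.008], [0.2, 0, 0.008], [0, 0, 0]]' --jaw '[1, 1, 1, 1, 1, 1, 1]'

```text
clock: 17.1
tool_pos: [0.5956, 0.021, 0.0223]
eef_rot: [0.997, 0.076, 0.013, -0.003]
contact_force: [-7.5, -1.6, 1.9]
opening: 0.005
```

```bash
python3 go.py .6270 .0265 .024 8.8
python3 - <<'E'
from h import *
w=snap('wrist','w14')
E
```

```text
clock 17.1 tcp [0.5956 0.021  0.0223] q7 -1.37 F [-7.5 -1.6  1.9]
turn units [-0.0005 -0.004  -0.0003] deg [-0.18 -1.45 -0.1 ] dp units in target frame [ 1.274 -0.025 -0.068] in current [ 1.275 -0.027 -0.035]
```

View pics/w14.png

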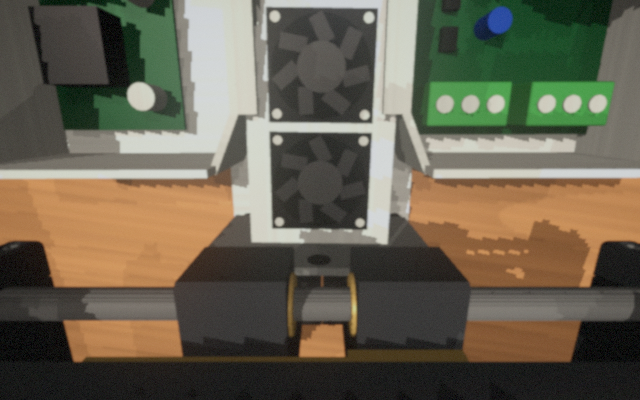

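>>> move_arm --turn '[[0, 0, 0], [0, 0, 0], [0, 0, 0], [0, 0, 0], [0, 0, 0], [0, 0, 0]]' --dp '[[0.2, 0, 0], [0.2, 0, 0], [0.2, 0, 0], [0.2, 0, 0], [0.2, 0, 0], [0, 0, 0]]' --jaw '[1, 1, 1, 1, 1, 1]'

```text
clock: 17.65
tool_pos: [0.6258, 0.0262, 0.0237]
eef_rot: [0.997, 0.077, 0.018, -0.003]
contact_force: [-1.0, -0.7, -1.1]
opening: 0.005
```

```bash
python3 go.py .6270 .0265 .024 8.8
python3 - <<'E'
from h import *
w=snap('wrist','w15')
E
```

```text
clock 17.65 tcp [0.6258 0.0262 0.0237] q7 -1.38 F [-1.  -0.7 -1.1]
turn units [-0.0005 -0.0058 -0.0001] deg [-0.17 -2.09 -0.02] dp units in target frame [ 0.048 -0.005 -0.014] in current [ 0.048 -0.005 -0.012]
```

View pics/w15.png

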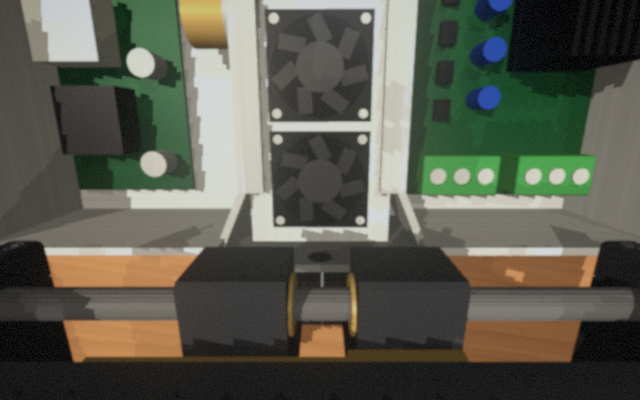

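The force has dropped to about 1 N, so the ball looks to have snapped in. I'll push on gently to the hard stop.

>>> move_arm --turn '[[0, 0, 0], [0, 0, 0], [0, 0, 0], [0, 0, 0], [0, 0, 0]]' --dp '[[0.1, 0, 0], [0.1, 0, 0], [0.1, 0, 0], [0.1, 0, 0], [0, 0, 0]]' --jaw '[1, 1, 1, 1, 1]'

```text
clock: 18.12
tool_pos: [0.6262, 0.0264, 0.0238]
eef_rot: [0.997, 0.076, 0.009, -0.003]
contact_force: [-18.5, -2.7, 13.5]
opening: 0.005
```

```bash
python3 go.py .6270 .0265 .024 8.8
```

```text
clock 18.12 tcp [0.6262 0.0264 0.0238] q7 -1.38 F [-18.5  -2.7  13.5]
turn units [-0.0007 -0.0029 -0.0002] deg [-0.26 -1.03 -0.06] dp units in target frame [ 0.032  0.001 -0.006] in current [ 0.032  0.001 -0.006]
```

It has hit the hard stop: 18 N with no movement. I'll back off, rise and check.

>>> move_arm --turn '[[0, 0, 0], [0, 0, 0], [0, -0.005, 0], [0, 0, 0], [0, 0, 0], [0, 0, 0], [0, 0, 0], [0, 0, 0], [0, 0, 0]]' --dp '[[-0.5, 0, 0], [-0.8, 0, 0], [-0.8, 0, 0], [-0.8, 0, -0.5], [-0.8, 0, -1], [-0.5, 0, -1], [0, 0, -1], [0, 0, -1], [0, 0, 0]]' --jaw '[1, 1, 1, 1, 1, 1, 1, 1, 1]'

```text
clock: 18.87
tool_pos: [0.5353, 0.0119, 0.1394]
eef_rot: [0.997, 0.077, 0.008, -0.002]
contact_force: [0.1, -0.3, -0.1]
opening: 0.004
```

```bash
python3 go.py .5 .0265 .024 8.8
python3 - <<'E'
from h import *
w=snap('wrist','w16'); s=snap('side','s7'); f=s['frame'][120:300,140:400]; cv2.imwrite('pics/s7z.png',cv2.resize(f,None,fx=3,fy=3,interpolation=cv2.INTER_CUBIC))
f=w['frame'][0:150,190:450]; cv2.imwrite('pics/w16z.png',cv2.resize(f,None,fx=3,fy=3,interpolation=cv2.INTER_CUBIC))
snap('top','t2')
E
```

```text
clock 18.87 tcp [0.5353 0.0119 0.1394] q7 -1.38 F [ 0.1 -0.3 -0.1]
turn units [-0.0004 -0.0027 -0.    ] deg [-0.16 -0.98 -0.01] dp units in target frame [-1.305 -0.794  4.615] in current [-1.384 -0.781  4.594]
```

View pics/w16z.png

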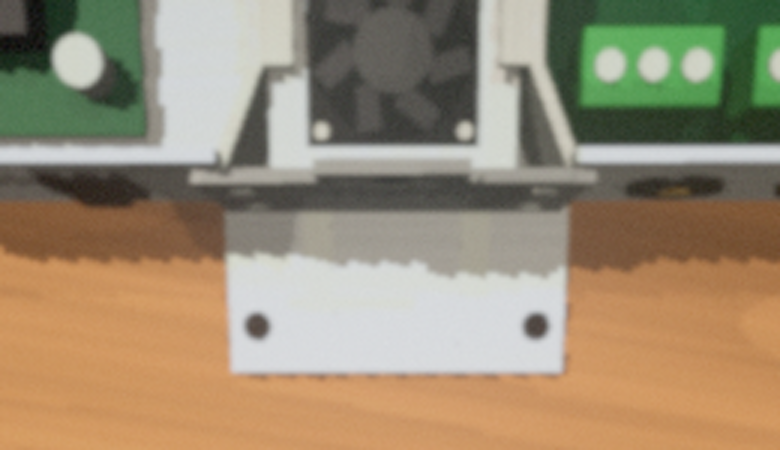

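View pics/s7z.png

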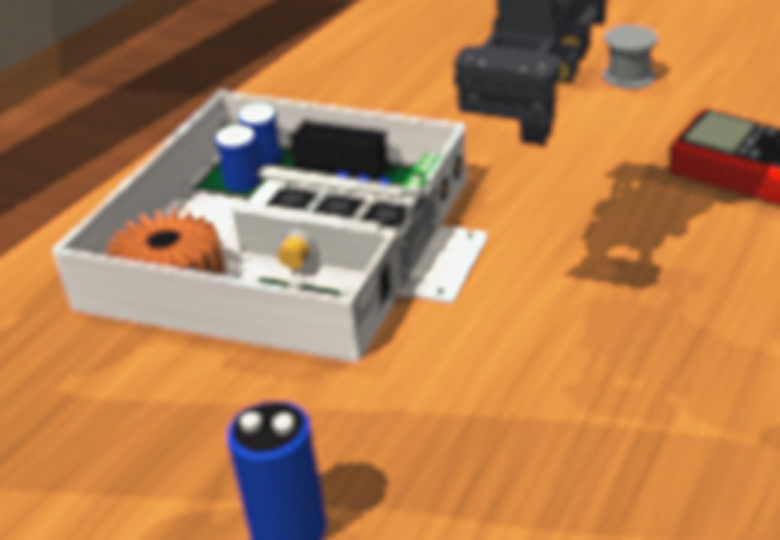

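View pics/t2.png

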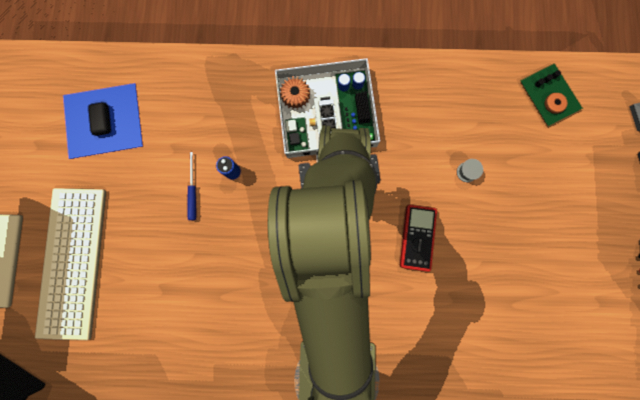

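Run:
```python
from h import *
w=load('w16'); Mx=R.from_euler('z',-8.8,degrees=True); O=np.array([.6398,.0285,0])
T=lambda x,y,z: (Mx.apply(on(w,(x+.5)/3-.5+190,(y+.5)/3-.5,z)-O)*1000).round(1)
print('sill',T(231,374,.004),T(565,374,.004))
print('plate bottom',T(228,210,.0055),T(567,208,.0055))
print('plate top outer',T(190,184,.0555),T(596,184,.0555)); print('front top',T(100,163,.06),T(690,163,.06))
```

```text
sill [-47.6  48.8   4. ] [-47.6 -48.3   4. ]
plate bottom [-3.2 47.4  5.5] [ -2.7 -46.6   5.5]
plate top outer [-4.1 47.4 55.5] [ -4.1 -44.6  55.5]
front top [-0.4 66.1 60. ] [ -0.5 -64.2  60. ]
```

The plate's outer face is 3 to 4 mm ahead of the front plane, which is its own 3 mm thickness, so it is flush. It is also square and centred within about 1 mm. I'll hand in.

```bash
python3 -c "
from h import *
print(r.get_state()['clock']); print(r.finish_job())"
```

```text
19.0167
the job is handed in; nothing more can be done
None
```

The fan tray is back in its bay and I've handed the job in, at 19 s of the 54 s allowed. `finish_job` gave no verdict, so the checks below are my own.

I gripped the tray by its sides and laid it on the sill with its nose in the mouth. I then released it and pushed on its front plate with the closed fingers.

- **Ball catch:** it took 8 to 15 N to pass the ball, then the force fell to about 1 N. I take that as the click; I did not see the ball itself or read its joint.
- **Seating:** the tray then reached a hard stop, where about 18 N moved it no further. The last wrist picture puts the plate's outer face 3 to 4 mm ahead of the inverter's front, which is about the plate's own 3 mm thickness. It is centred within about 1.5 mm, and its two sides agree to about 0.5 mm.
- **At hand-in:** the arm was clear, with no force on the tool. The meter, capacitor, reel and screwdriver look unmoved in the top view.

Two checks were off along the way:
- **First push:** it pressed too high on the plate and put 13.6 N upward on the tool. I backed off, tilted the fingertips forward and pushed again. The same upward force showed briefly at the hard stop.
- **Grasp:** the descent stopped about 3 mm high, with the wrist joint near its limit. The grip was still sound.

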